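Index a snack tub to the date coder and hold it against the fence

ROBOT

A 6-joint arm with a two-finger parallel gripper is mounted at the origin on the work surface. World frame = base frame: x ahead of the robot, y to its left, z up, the work surface at z = 0. Lengths are in m, angles in rad, forces in N, time in s.
With the tool pointing down it reaches from about 0.325 to 0.9 m from the base axis. Payload 6.1 kg.
Tool frame: the origin (TCP) lies midway between the tips of the shut fingers; the grasp point (between the pads) lies 19 mm behind it; z points along the fingers, y is the line along which they close (so a half turn about z gives the same grasp; the last joint's range is limited). The gripper opens to 85 mm and grips with 20 to 120 N. Pads are 22 mm wide; open, the fingers measure 114 mm over their backs; the gripper's body (76 mm by 85 mm) begins 54 mm behind the grasp point. The pads swing forward as they close: fully open they stand 13 mm farther back than shut.
Start: joints at [-1.472, 0.22, 1.526, -0, 1.395, -0.126], TCP at [0.139, -0.609, 0.231] pointing down, gripper open.
Joint ranges: [-2.98, 2.98], [-0.91, 2.08], [0.09, 2.57], [-1.24, 4.39], [0.2, 2.65], [-2.68, 2.68]. Speed limits (rad/s): [2.57, 2.57, 3.01, 3.14, 3.14, 3.14].

INTERFACE

Orientations are given as [roll, pitch, yaw] about the fixed x, y, z axes, in that order (R = Rz(yaw) Ry(pitch) Rx(roll)).
In Python, from plant import movep, move_l, set_joints, gripper_to, hold, inverse_kinematics, observe, get_image, get_calibration, Unreachable, job_done gives the robot as it stands. Calls block until the motion is done:
- movep(position, orientation): joint-space move of the TCP to a pose.
- move_l(position, feed=0.15, rotation=None, max_force=None): straight line of the TCP; rotation=None keeps the orientation; feed is the mean speed in m/s. With max_force (N) it stops when the force on the tool has changed by that much, and returns True; else False.
- set_joints(angles): joint-space move.
- gripper_to(opening, f_grip=None): finger opening in m; f_grip is the grip in N (None keeps the last); returns when the fingers have stopped.
- hold(seconds).
- inverse_kinematics(position, orientation): joint angles nearest the present ones, or None.
- observe(): the state.
- get_image(name): name is "scene" or "top" or "wrist"; returns (picture, depth): 480x640x3 uint8, red, green, blue; 480x640 float32, m along the optical axis (not along the pixel's ray), 0 where there is no reading.
- get_calibration(name): a dict with "intrinsics" (3x3 intrinsics, pixels), "world_from_camera" (4x4, takes a point from camera to world coordinates). Camera axes: x right, y down, z forward; pixel columns grow to the right and rows downward; lengths in m; the calibration is good to about 2 mm. A picture is of the moment at which its call begins: read the wrist's pose just before it. get_calibration takes no time and is no camera call; for the wrist camera it gives the pose at the moment of the call.
A pose or a line that the arm cannot do raises Unreachable and nothing moves.
- job_done(): hands the job in; it is judged then, once.
The state is a dict: "time_s": time; "q": joint angles; "joint_velocities": joint speeds; "joint_torque": joint torques, N m; "eef_pos": TCP position; "tcp_rot": TCP orientation; "ft_force": force on the tool from outside, world axes, zero at the start; "torque": the same for the moment, N m; "opening": finger opening in m; "grasp_force": force on a finger pad.
Only numpy, scipy, OpenCV 4.12 (cv2) and the standard library are available. Lean on these libraries where they do the work, as an engineer would, in place of code of your own. Each camera call takes 0.05 s, during which the arm holds its last target. There are 200 camera calls.

TASK

Use the black upright handle to turn the white turntable counterclockwise (seen from above) until it comes up against its stop, so that the aluminium fence stands in front of the blue print head with the red-lidded snack tub still on the deck. Then slide the tub back squarely against the fence and press on its sloping lid, down and towards the fence at once, so that it is pressed firmly on both fence and deck; finish while still holding that push. Leave the jars, the blue-lidded tub and the label roll where they stand.

Things in the scene. Friction and masses are not known exactly. Their poses are not given: they have to be found in the camera images.
- coder: grey base of the date coder, fixed to the bench (its place and yaw differ each time). Origin: on the turntable's axis, at bench height. Its x axis points from the axis to the print head; the blue head (56 mm wide, top 115 mm above the bench) stands 163 to 240 mm from the axis along x. The deck is a white disc, radius 155 mm, top face 40 mm above the bench, thickness 10 mm.
- turntable (a joint): angle of the turntable about the vertical axis, rad, growing counterclockwise from above; 0 at the loading end, 1.571 at the stop, where it must go and where the fence stands between tub and print head. Stiff plain bearing that stays where it is left: about 4 to 6 N at the handle turns it.
- deck: the white disc that turns; origin on its axis, 15 mm below its top face; slick plastic (friction about 0.25), x axis points to the fence and y to its left, turning with it. With the joint at 1.571 its axes agree with the coder's; at 0 they are turned 90 degrees clockwise from them.
- fence: straight aluminium fence fixed on the deck, 140 mm long (y), 12 mm thick (x), 45 mm tall. Origin: on the deck's top face, in the middle of the face that the tub is pressed on, 90 mm from the axis. Its x axis points away from the tub (outward), y along the fence.
- handle_grip (a point): point to grip on the upright black handle, on its axis: a round post, 20 mm in diameter, 70 mm tall above the deck (with a foot disc of radius 17 mm, 6 mm high), fixed to the deck 125 mm from the turntable's axis, towards the deck's -y. This point is 55 mm above the deck's top face, 15 mm below the post's top.
- tub: loose tan snack tub with red sloping lid, 90 (x) x 90 (y) x 95 mm tall, about 0.3 to 0.5 kg, standing on the deck with its flat back towards the fence, 15 to 55 mm short of it and up to about 15 degrees askew. Origin: centre of its underside. x axis points to its flat vertical back (the side for the fence), away from its front. The front wall is vertical up to 45 mm, then the red lid slopes back at 45 degrees from (x -45, z 45) to (x +5, z 95 mm); the top behind it is level.
- tub_slope (a point): middle of the tub's sloping red lid, 20 mm in front of the tub's centre and 70 mm above its underside; axes as the tub's. The lid faces forward (-x) and up, at 45 degrees.
- spare_tub: the same kind of tub with a blue lid, loose on the bench to the left of the turntable; origin at the centre of its underside; bystander, leave it where it is
- red_jar: loose round jar, red lid, 72 mm across, 100 mm tall, origin at the centre of its underside; bystander, leave standing where it is (right)
- teal_jar: loose round jar, teal lid, 72 mm across, 130 mm tall, origin at the centre of its underside; bystander, leave standing where it is (right)
- pink_jar: loose round jar, pink lid, 72 mm across, 130 mm tall, origin at the centre of its underside; bystander, leave standing where it is (left)
- label_roll: loose paper label roll lying flat, 90 mm across, 50 mm high, origin at the centre of its underside; bystander, leave it where it is (right)

How it is judged:
By the outcome, as a careful person would: the job done as asked, in the order asked, and still so for the second after the job is handed in, while the arm keeps its last pose, push and grip.
It also fails if it takes over 72 s, if anything falls off the work surface, if the arm or the gripper's body presses on something with over 40 N, if the wrist force passes 120 N, or if a joint passes its speed limit or range.

## Working session

There is one attempt and no reset: what is moved stays moved. The work goes in short steps, each a Python script; the robot and the scene stay as the last script left them, time stands still between calls to the robot, and variables do not carry over. Pictures are saved under pics/ and viewed, at most 10 in all, crops included, and the job is handed in when it is done.

```bash
ls; mkdir -p pics; python3 - <<'E'
from plant import *
import cv2,numpy as np
for n in("top","scene"):
    p,d=get_image(n);cv2.imwrite(f"pics/{n}0.png",p[:,:,::-1]);np.savez(f"{n}0.npz",p=p,d=d)
    c=get_calibration(n);print(n,c["intrinsics"],c["world_from_camera"],(d>0).mean())
print(observe()["time_s"])
E
```

```text
pics
top [[472.43148832   0.         326.89748239]
 [  0.         472.43148832 244.00562315]
 [  0.           0.           1.        ]] [[-0.0159201  -0.98362654  0.17951428  0.35484889]
 [-0.99952376  0.01090932 -0.02886577  0.03301138]
 [ 0.02643476 -0.17988834 -0.98333178  1.26944556]
 [ 0.          0.          0.          1.        ]] 0.9959765625
scene [[591.13095983   0.         317.35329865]
 [  0.         591.13095983 235.88600784]
 [  0.           0.           1.        ]] [[ 0.80910454  0.37827669 -0.44972946  1.20829404]
 [ 0.58751134 -0.53816487  0.60432524 -0.84779677]
 [-0.01342645 -0.75318345 -0.65767349  1.03491355]
 [ 0.          0.          0.          1.        ]] 0.9961490885416666
0.1
```

View pics/top0.png

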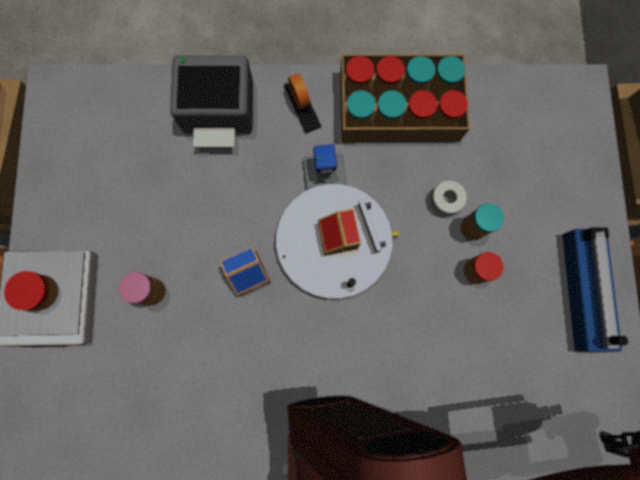

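View pics/scene0.png

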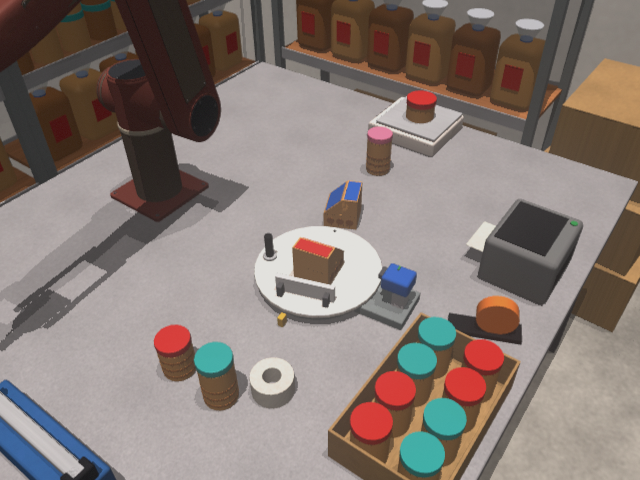

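The top view shows the disc centred near (335,241), the handle at (350,283), the fence at right (375,225), the red tub at (340,232), the head at (325,155) and the blue-lidded tub at (245,270). The jars at right and the roll are well away from the disc.

```bash
cat > h.py <<'E'
from plant import *
import cv2,numpy as np
def cloud(n,f=None):
    if f: z=np.load(f);p,d=z["p"],z["d"];c=get_calibration(n)
    else: c=get_calibration(n);p,d=get_image(n)
    K=c["intrinsics"];T=c["world_from_camera"];v,u=np.mgrid[:480,:640]
    X=np.stack([(u-K[0,2])/K[0,0]*d,(v-K[1,2])/K[1,1]*d,d],-1)@T[:3,:3].T+T[:3,3]
    return p,X,cv2.cvtColor(p,cv2.COLOR_RGB2HSV),d>0
def rect(P): # min-area rectangle of xy points: centre, sides, angle
    return cv2.minAreaRect((P[:,:2]*1000).astype(np.float32))
def measure(n,f=None,c0=None):
    p,X,H,ok=cloud(n,f);h,s,v=H[...,0],H[...,1],H[...,2];z=X[...,2];r={}
    if c0 is None:
        m=ok&(s<60)&(v>120)&(abs(z-.04)<.006)
        k,l,st,_=cv2.connectedComponentsWithStats(m.astype(np.uint8));i=1+st[1:,4].argmax()
        c=max(cv2.findContours((l==i).astype(np.uint8),0,1)[0],key=len)[:,0]
        hull=cv2.convexHull(c)[:,0];P=X[hull[:,1],hull[:,0]]
        (x,y),R=cv2.minEnclosingCircle((P[:,:2]).astype(np.float32))
        A=np.c_[2*P[:,:2],np.ones(len(P))];q=np.linalg.lstsq(A,(P[:,:2]**2).sum(1),rcond=None)[0]
        r["axis"]=q[:2];r["R"]=np.sqrt(q[2]+q[:2]@q[:2]),(x,y,R);c0=q[:2]
    rr=np.hypot(X[...,0]-c0[0],X[...,1]-c0[1])
    near=ok&(rr<.155)
    b=ok&(h>100)&(h<125)&(s>120)&(z>.085)&(rr<.26)&(rr>.15)
    r["blue"]=[X[b&(X[...,0]>c0[0]+.1)].mean(0),rect(X[b&(X[...,0]>c0[0]+.1)])]
    m=near&(v<70)&(s<90)&(z>.09)&(z<.12)&(rr>.10);
    if m.any(): r["handle"]=[X[m].mean(0),X[m][:,2].max(),m.sum(),np.median(X[m],0)]
    m=near&(s<70)&(v>80)&(z>.078)&(z<.092);
    if m.any(): r["fence"]=[X[m].mean(0),m.sum(),rect(X[m])]
    red=near&((h<8)|(h>172))&(s>150)&(z>.08)
    t=red&(z>.130); 
    if t.any(): r["top"]=[X[t].mean(0),t.sum(),rect(X[t])]
    if red.any(): r["red"]=[X[red].mean(0),rect(X[red])]
    return r
E
python3 - <<'E'
from h import *
np.set_printoptions(precision=4,suppress=True)
a=measure("top","top0.npz")
for k,v in a.items(): print(k,v)
print()
for k,v in measure("scene","scene0.npz",a["axis"]).items(): print(k,v)
for n in("top","scene"):
    p,X,H,ok=cloud(n,n+"0.npz");h,s=H[...,0],H[...,1]
    m=(h>100)&(h<125)&(s>120)&(X[...,1]>.15)&(X[...,0]<.5)&(X[...,2]>.03)&(X[...,1]<.35)&(X[...,0]>.2)
    print(n,"spare",X[m].mean(0),rect(X[m]))
E
```

```text
axis [ 0.5903 -0.0213]
R (np.float64(0.1536663862492456), (0.5916894674301147, -0.021911798045039177, 0.15599307417869568))
blue [array([0.7926, 0.0018, 0.1146]), ((794.5833129882812, 2.1627941131591797), (65.72393035888672, 55.78369903564453), 7.20594596862793)]
handle [array([ 0.4696, -0.0585,  0.1073]), np.float64(0.11379771378532189), np.int64(42), array([ 0.4701, -0.0589,  0.1089])]
fence [array([ 0.6195, -0.1077,  0.0849]), np.int64(268), ((601.1079711914062, -52.76665496826172), (140.39947509765625, 136.76272583007812), 17.59114646911621)]
top [array([ 0.6053, -0.0538,  0.1357]), np.int64(423), ((603.4937133789062, -47.3459358215332), (80.7208480834961, 47.72087097167969), 11.080597877502441)]
red [array([ 0.6   , -0.0301,  0.1224]), ((600.3095092773438, -30.832305908203125), (80.69068908691406, 81.22868347167969), 10.939177513122559)]

blue [array([ 0.8023, -0.0051,  0.1134]), ((801.1771240234375, -2.7159252166748047), (62.24924087524414, 53.3438720703125), 3.433516263961792)]
handle [array([ 0.4786, -0.066 ,  0.1021]), np.float64(0.11267579588708254), np.int64(58), array([ 0.4788, -0.0663,  0.1031])]
fence [array([ 0.6237, -0.1131,  0.083 ]), np.int64(329), ((587.2777709960938, -76.78732299804688), (174.4381866455078, 130.51846313476562), 24.909229278564453)]
top [array([ 0.6081, -0.0575,  0.1344]), np.int64(362), ((607.3380126953125, -58.2723388671875), (83.27682495117188, 37.88951873779297), 11.133025169372559)]
red [array([ 0.6081, -0.0575,  0.1344]), ((607.3380126953125, -58.2723388671875), (83.27682495117188, 37.88951873779297), 11.133025169372559)]
top spare [0.4832 0.205  0.0692] ((487.85125732421875, 200.4521942138672), (37.08491897583008, 76.53435516357422), 24.246742248535156)
scene spare [0.4853 0.2019 0.0652] ((490.0198974609375, 199.06539916992188), (36.813743591308594, 74.14295959472656), 23.69357681274414)
```

```bash
cat >> h.py <<'E'
from scipy.spatial.transform import Rotation as Ro
AX=np.array([.591,-.0216]);RH=.125
def hp(phi,z): return [AX[0]+RH*np.cos(phi),AX[1]+RH*np.sin(phi),z]
def down(yaw): return [np.pi,0,(yaw+np.pi)%(2*np.pi)-np.pi]
def tilt(cy,sg=1):
    z=np.array([np.cos(cy),np.sin(cy),-1])/2**.5;y=sg*np.array([-np.sin(cy),np.cos(cy),0])
    return Ro.from_matrix(np.c_[np.cross(y,z),y,z]).as_euler("xyz")
E
python3 - <<'E'
from h import *
np.set_printoptions(precision=3,suppress=True)
p0,p1=np.radians([-162,-82]);cy=np.radians(5.7)
print(observe()["tcp_rot"])
for o in(np.pi,0):
    for p in(p0,(p0+p1)/2,p1): print(o,inverse_kinematics(hp(p,.076),down(p+np.pi+o)))
for sg in(1,-1):
    for r,z in((-.15,.2),(-.08,.065),(.025,.11),(-.05,.185)): print(sg,r,z,inverse_kinematics([AX[0]+r*np.cos(cy),AX[1]+r*np.sin(cy),z],tilt(cy,sg)))
E
```

```text
[-3.14  -0.     0.225]
3.141592653589793 [-0.293  0.04   2.039  0.     1.062 -2.178]
3.141592653589793 None
3.141592653589793 [-0.361  0.372  1.647 -0.     1.123  2.641]
0 [-0.293  0.04   2.039 -0.     1.062  0.964]
0 [-0.385  0.188  1.877 -0.     1.077  0.174]
0 [-0.361  0.372  1.647  0.     1.123 -0.5  ]
1 -0.15 0.2 None
1 -0.08 0.065 None
1 0.025 0.11 None
1 -0.05 0.185 [-0.418 -0.469  2.431  0.695  0.578 -2.563]
-1 -0.15 0.2 None
-1 -0.08 0.065 [-0.472 -0.237  2.553  1.277  0.411 -0.108]
-1 0.025 0.11 [-0.318 -0.065  2.292  1.046  0.337  0.246]
-1 -0.05 0.185 [-0.418 -0.469  2.431  0.695  0.578  0.579]
```

```bash
python3 - <<'E'
from h import *
np.set_printoptions(precision=3,suppress=True)
p0=np.radians(-162)
movep(hp(p0,.21),down(p0+np.pi))
T=get_calibration("wrist");p,d=get_image("wrist");cv2.imwrite("pics/w1.png",p[:,:,::-1])
print(move_l(hp(p0,.076),feed=.12,max_force=8)); gripper_to(.015,40)
o=observe();print({k:o[k] for k in("time_s","eef_pos","ft_force","opening","grasp_force")})
E
```

```text
False
{'time_s': 4.325, 'eef_pos': array([ 0.472, -0.06 ,  0.076]), 'ft_force': array([-2.161, -1.354,  3.039]), 'opening': 0.019244690281868596, 'grasp_force': 39.09428000450134}
```

View pics/w1.png

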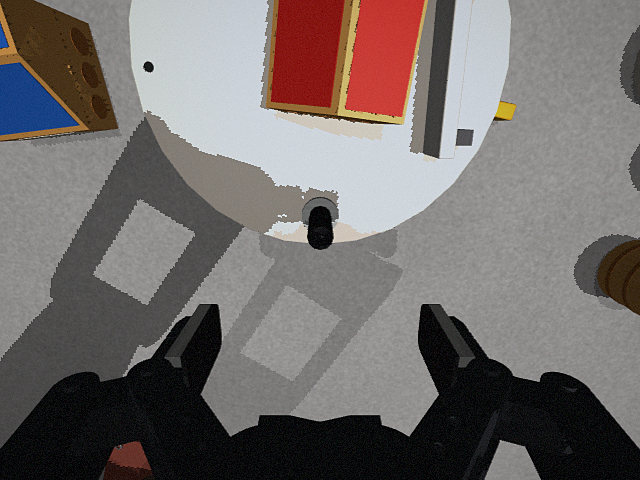

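The wrist view showed the handle centred at (320,225) between the fingers, and it is now gripped at an opening of 19 mm. Next I turn it in arc steps, watching the tangential force.

```bash
python3 - <<'E'
from h import *
np.set_printoptions(precision=3,suppress=True)
d=-162
while d<-78:
    d+= 8 if d<-95 else 2
    p=np.radians(d)
    s=move_l(hp(p,.076),feed=.05 if d<-95 else .03,rotation=down(p+np.pi),max_force=60)
    o=observe();f=o["ft_force"];t=f@[-np.sin(p),np.cos(p),0];rad=f@[np.cos(p),np.sin(p),0]
    e=o["eef_pos"][:2]-AX;print(d,s,o["time_s"],round(t,1),round(rad,1),np.degrees(np.arctan2(e[1],e[0])),o["opening"])
    if s or t<-22: break
T,X,H,ok=cloud("top");cv2.imwrite("pics/t2.png",T[80:340,180:540,::-1].repeat(2,0).repeat(2,1))
E
```

```text
-154 False 4.825 1.3 3.3 -153.76988705919265 0.01888952032828422
-146 False 5.325 1.0 3.4 -145.7805904602461 0.018938769514034802
-138 False 5.825 -0.3 4.0 -137.73256411441 0.018989080593835223
-130 False 6.325 0.7 4.9 -129.71703297228623 0.01898700922472636
-122 False 6.825 0.5 4.1 -121.71458172332198 0.018339979429223108
-114 False 7.325 0.9 6.2 -113.71067505321636 0.01876395695279095
-106 False 7.825 -0.2 5.8 -105.72420346544203 0.018471251465673577
-98 False 8.325 0.8 5.1 -97.72041206604224 0.018995563961007447
-90 False 9.0583 -1.7 4.5 -89.96797931743295 0.0190713878441226
-88 False 9.35 -1.9 4.3 -87.93137210768558 0.019101154906777933
-86 False 9.6417 -1.9 5.1 -85.92834308871687 0.0190059729203477
-84 False 9.9333 -2.0 4.6 -83.92840045064959 0.018872420433594803
-82 False 10.225 -18.8 3.8 -83.62228206398775 0.018818794556862698
-80 False 10.5167 -36.8 0.6 -83.69529093868972 0.01863078075995076
```

View pics/t2.png

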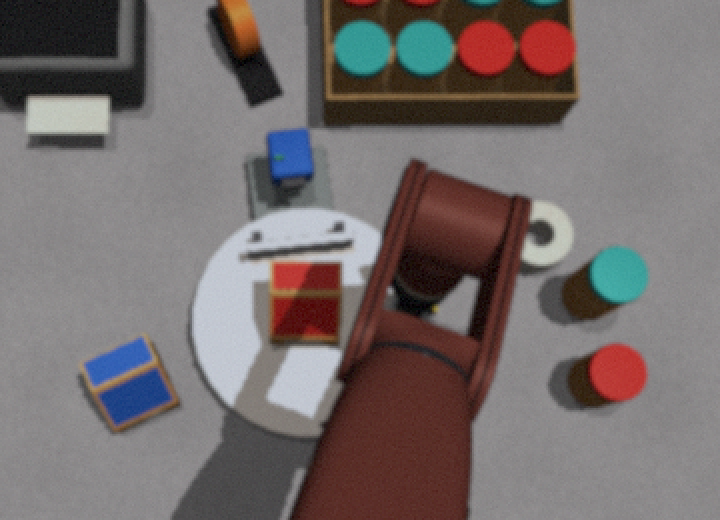

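The fence stands in front of the head against the stop (handle direction -83.7°, so coder yaw is about 6.3°), and the tub is still on the deck. Next I ease off, release, lift and measure.

```bash
python3 - <<'E'
from h import *
np.set_printoptions(precision=4,suppress=True)
p=np.radians(-83.0);move_l(hp(p,.076),feed=.03,rotation=down(p+np.pi))
print(observe()["ft_force"])
gripper_to(.075);q=hp(p,.24);move_l(q,feed=.15)
cy=np.radians(6.3)
# clear above, in front of the tub (robot side)
movep([AX[0]-.13*np.cos(cy),AX[1]-.13*np.sin(cy),.24],down(p+np.pi))
gripper_to(.05)
for n in("wrist","scene","top"):
    print(n)
    try:
        for k,v in measure(n,None,AX).items():
            if k!="blue": print(" ",k,v)
    except Exception as e: print(e)
im,_=get_image("wrist");cv2.imwrite("pics/w3.png",im[:,:,::-1])
for t in(30,35,40,45,0,10,20):
  for sg in(1,-1):
    z=np.array([np.cos(cy)*np.sin(np.radians(t)),np.sin(cy)*np.sin(np.radians(t)),-np.cos(np.radians(t))]);y=sg*np.array([-np.sin(cy),np.cos(cy),0])
    R=Ro.from_matrix(np.c_[np.cross(y,z),y,z]).as_euler("xyz")
    print(t,sg,[inverse_kinematics([AX[0]+r*np.cos(cy),AX[1]+r*np.sin(cy),h],R) is not None for r,h in((-.12,.20),(-.10,.065),(0,.065),(-.05,.185),(.03,.105))])
print(observe()["time_s"])
E
```

```text
[-6.7576 -3.1874  8.4523]
wrist
  handle [array([ 0.6036, -0.1429,  0.1054]), np.float64(0.11130550807065587), np.int64(249), array([ 0.6035, -0.1426,  0.1087])]
  fence [array([ 0.686 , -0.01  ,  0.0846]), np.int64(1449), ((645.2618408203125, -53.304443359375), (209.15504455566406, 115.94084930419922), 44.74081039428711)]
  top [array([ 0.6053, -0.0161,  0.1608]), np.int64(5798), ((541.061767578125, -15.401161193847656), (82.82865142822266, 209.6707763671875), 88.7711181640625)]
  red [array([ 0.5925, -0.0153,  0.1333]), ((558.5028076171875, -22.99371337890625), (172.10462951660156, 207.3528594970703), 57.70709228515625)]
scene
  handle [array([ 0.6112, -0.1533,  0.1002]), np.float64(0.11202887623967517), np.int64(42), array([ 0.6121, -0.1541,  0.1003])]
  fence [array([ 0.6832, -0.0189,  0.0837]), np.int64(281), ((637.82763671875, -46.324684143066406), (155.87901306152344, 173.58096313476562), 17.65647315979004)]
  top [array([ 0.6303, -0.0177,  0.1346]), np.int64(352), ((625.7723388671875, -16.832542419433594), (45.236209869384766, 83.55477142333984), 0.2730133533477783)]
  red [a
[... 707 characters left out ...]
877441406), 87.24846649169922)]
30 1 [True, True, True, True, True]
30 -1 [True, True, True, True, True]
35 1 [True, True, True, True, True]
35 -1 [True, True, True, True, True]
40 1 [True, False, False, True, True]
40 -1 [True, True, True, True, True]
45 1 [True, False, False, True, False]
45 -1 [True, False, True, True, True]
0 1 [True, True, True, True, True]
0 -1 [True, True, True, True, True]
10 1 [True, True, True, True, True]
10 -1 [True, True, True, True, True]
20 1 [True, True, True, True, True]
20 -1 [True, True, True, True, True]
14.075h.py:24: RuntimeWarning: Mean of empty slice.
  r["blue"]=[X[b&(X[...,0]>c0[0]+.1)].mean(0),rect(X[b&(X[...,0]>c0[0]+.1)])]
  ret = um.true_divide(
```

View pics/w3.png

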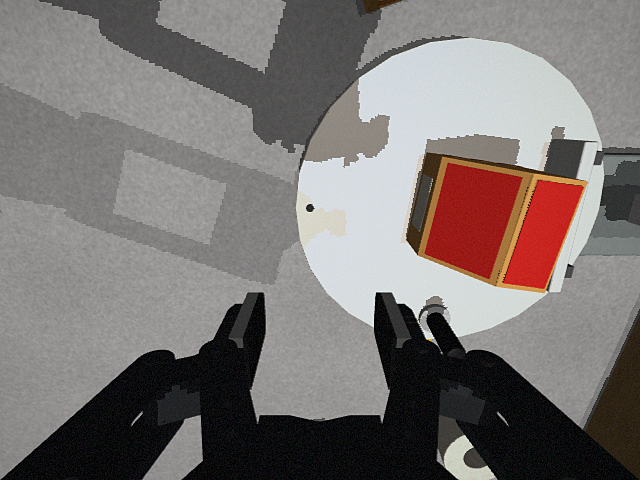

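Tub is about 30 mm short of the fence and about 6° askew, with its front wall at coder x ≈ -0.031, y ≈ +0.003. I'll push it with two spread fingertips low on the front wall, tool tilted 40°.

```bash
cat >> h.py <<'E'
CY=np.radians(6.3)
def cp(x,y,z): c,s=np.cos(CY),np.sin(CY);return [AX[0]+c*x-s*y,AX[1]+s*x+c*y,z]
def ti(deg):
    a=np.radians(deg);z=np.array([np.cos(CY)*np.sin(a),np.sin(CY)*np.sin(a),-np.cos(a)]);y=-np.array([-np.sin(CY),np.cos(CY),0])
    return Ro.from_matrix(np.c_[np.cross(y,z),y,z]).as_euler("xyz")
def st():
    o=observe();e=o["eef_pos"]-[*AX,0];c,s=np.cos(CY),np.sin(CY);f=o["ft_force"]
    return round(o["time_s"],2),"tcp",np.round([c*e[0]+s*e[1],-s*e[0]+c*e[1],e[2]],4),"f",np.round([c*f[0]+s*f[1],-s*f[0]+c*f[1],f[2]],1)
E
python3 - <<'E'
from h import *
movep(cp(-.12,.003,.20),ti(40));print(st())
print(move_l(cp(-.10,.003,.066),feed=.1,max_force=10),st())
print(move_l(cp(-.035,.003,.066),feed=.06,max_force=10),st())
print(move_l(cp(.015,.003,.066),feed=.025,max_force=12),st())
hold(.3);print(st())
p,_=get_image("scene");cv2.imwrite("pics/s4.png",p[180:380,200:460,::-1].repeat(3,0).repeat(3,1))
E
```

```text
(15.07, 'tcp', array([-0.1196,  0.0028,  0.2009]), 'f', array([-0.3, -0.5,  1.2]))
False (16.58, 'tcp', array([-0.0998,  0.0029,  0.0663]), 'f', array([0.2, 0.7, 0.6]))
False (17.82, 'tcp', array([-0.0353,  0.0032,  0.0658]), 'f', array([-0. , -1.1, -0. ]))
True (19.04, 'tcp', array([-0.0047,  0.0033,  0.065 ]), 'f', array([-0.5, -0.8,  0.4]))
(19.34, 'tcp', array([-0.005 ,  0.0035,  0.0649]), 'f', array([-0.1, -0.6,  0.6]))
```

View pics/s4.png

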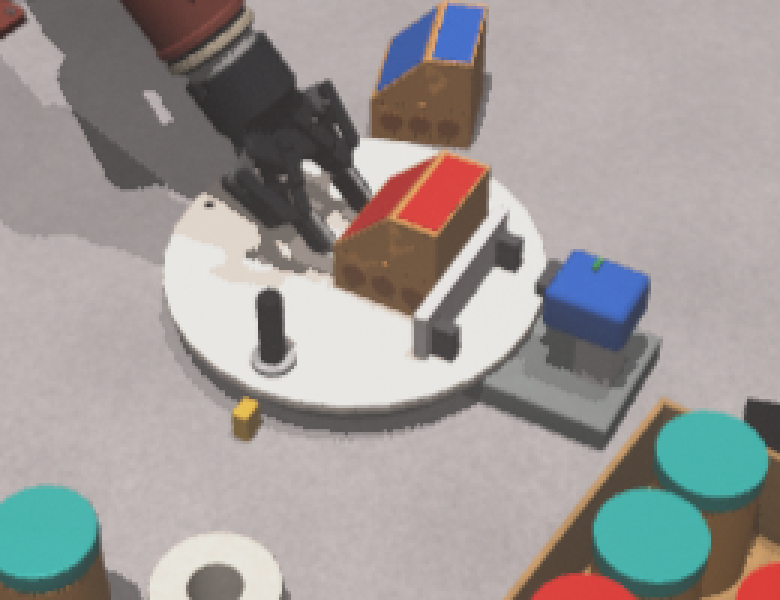

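The tub now looks at the fence, its back edge nearly along the fence face (crop 415–505, 310–210). The guarded stop relaxes the force, so I push on in small steps to seat it.

```bash
python3 - <<'E'
from h import *
x=-.005
for i in range(8):
    x+=.002;move_l(cp(x,.003,.066),feed=.02);hold(.2);s=st();print(s)
    if s[4][0]<-14: break
print(move_l(cp(-.06,.003,.066),feed=.1))
move_l(cp(-.07,.003,.2),feed=.15)
p,X,H,ok=cloud("scene");h,s=H[...,0],H[...,1];z=X[...,2];rr=np.hypot(X[...,0]-AX[0],X[...,1]-AX[1])
cv2.imwrite("pics/s5.png",p[180:380,200:460,::-1].repeat(3,0).repeat(3,1))
m=ok&(rr<.15)&((h<8)|(h>172))&(s>150)&(z>.131)&(X[...,0]>.58);print(X[m].mean(0),rect(X[m]))
print(st())
E
```

```text
(19.87, 'tcp', array([-0.0043,  0.0035,  0.0648]), 'f', array([-9.9,  0.2,  4.2]))
(20.32, 'tcp', array([-0.0039,  0.0036,  0.0644]), 'f', array([-41.6,  -1.6,  28.6]))
False
[ 0.66318317 -0.00483259  0.13464912] ((659.39404296875, -4.911037445068359), (43.200626373291016, 86.62374877929688), 5.382531642913818)
(22.15, 'tcp', array([-0.0706,  0.0034,  0.1983]), 'f', array([-1. , -0.3,  0.5]))
```

View pics/s5.png

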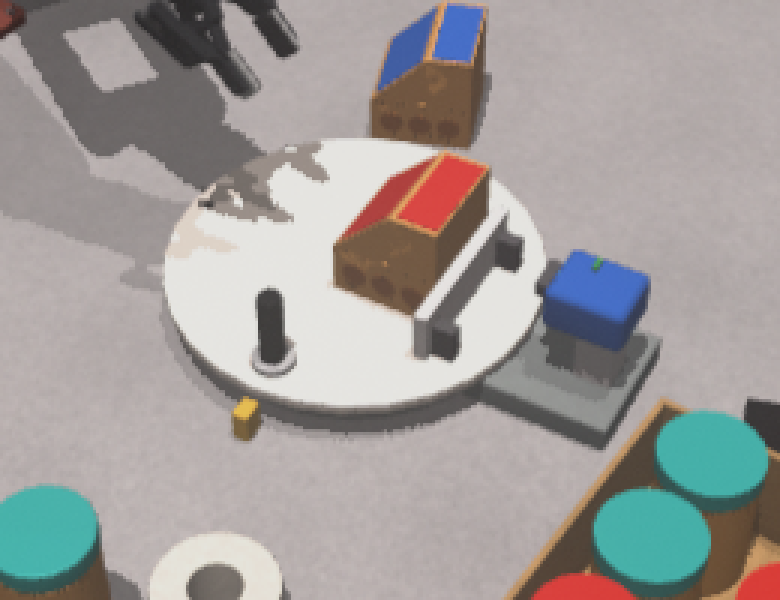

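Tub is squarely seated: top rectangle at 5.4°, against fence yaw of about 6.3°, with no visible gap. Now I press the lid at 45°, with the two fingertips closer together.

```bash
python3 - <<'E'
from h import *
gripper_to(.03)
y=.006;P=lambda d:cp(.025+d*.7071,y,.110-d*.7071)
movep(P(-.055),ti(42));print(st())
b=np.array(st()[4])
print(move_l(P(.012),feed=.02,max_force=6),st())
c=st()[2];d=((c[0]-.025)-(c[2]-.110))/2**.5;print("d",d)
for i in range(14):
    d+=.0005;move_l(P(d),feed=.01);hold(.15);s=st();f=s[4]-b;N=(-f[0]+f[2])/2**.5;print(round(d,4),s,round(N,1))
    if N>24: break
hold(.5);print(st())
p,X,H,ok=cloud("scene")
cv2.imwrite("pics/s6.png",p[180:380,200:460,::-1].repeat(3,0).repeat(3,1))
hh,ss=H[...,0],H[...,1];m=ok&((hh<8)|(hh>172))&(ss>150)&(X[...,2]>.131)&(X[...,0]>.58)&(X[...,0]<.74)&(abs(X[...,1])<.12)
print(X[m].mean(0),rect(X[m]))
E
```

```text
(22.89, 'tcp', array([-0.0146,  0.0068,  0.1471]), 'f', array([ 0.2, -0.6,  0.4]))
True (25.31, 'tcp', array([0.0252, 0.006 , 0.1098]), 'f', array([-10. ,   0.7,   9.8]))
d 0.00028284271247462216
0.0008 (25.73, 'tcp', array([0.0253, 0.006 , 0.1098]), 'f', array([-16.7,  -0.2,  11.7])) 19.9
0.0013 (26.12, 'tcp', array([0.0254, 0.006 , 0.1097]), 'f', array([-27.9,   0.5,  21.8])) 35.0
(26.62, 'tcp', array([0.0254, 0.0061, 0.1097]), 'f', array([-27.3,   0.1,  20.9]))
[ 0.66361765 -0.00459885  0.13460034] ((661.46533203125, -5.610157012939453), (42.08769607543945, 84.88536834716797), 10.909496307373047)
```

View pics/s6.png

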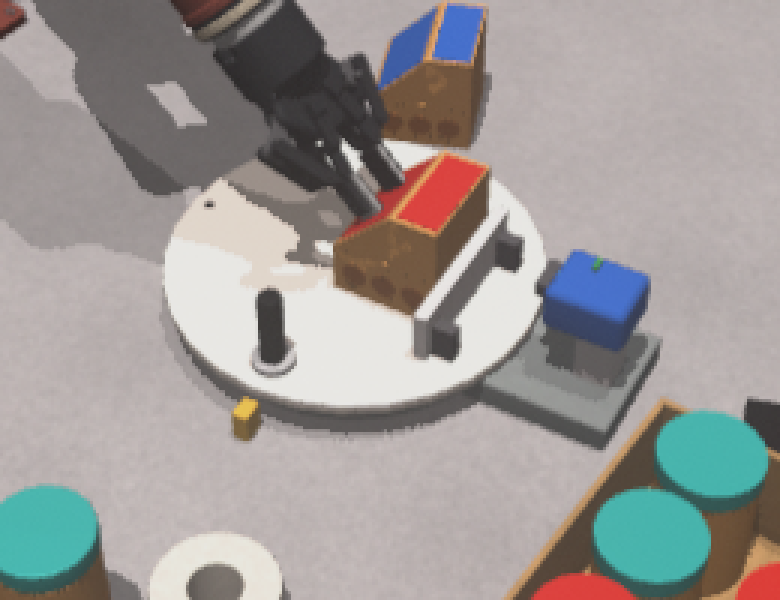

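The fingertips sit on the lid, the tub is tight on the fence, and the turntable and bystanders have not moved. The push is 34 N, so I ease it a little for margin and hand in.

```bash
python3 - <<'E'
from h import *
d=.00105;move_l(cp(.025+d*.7071,.006,.110-d*.7071),feed=.01);hold(.5);s=st();print(s)
f=s[4]
if f[0]<-12 and f[2]>9: print(job_done())
E
```

```text
(27.43, 'tcp', array([0.0253, 0.006 , 0.1097]), 'f', array([-22.5,  -0.4,  16.6]))
the job is handed in; nothing more can be done
None
```

The job is handed in: the turntable is against its stop, the tub is square on the fence, and the arm is still pressing the lid with about 28 N (22 N towards the fence, 17 N down); I moved none of the jars, the blue-lidded tub or the label roll, and the clock read 27.4 s.

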